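Find the tired vial clamp and set it aside for repair

ROBOT

A 6-joint arm with a two-finger parallel gripper is mounted at the origin on the work surface. World frame = base frame: x ahead of the robot, y to its left, z up, the work surface at z = 0. Lengths are in m, angles in degrees, forces in N, time in s.
With the tool pointing down it reaches from about 0.3 to 0.75 m from the base axis. Payload 8.5 kg.
Tool frame: the origin (TCP) lies between the finger pads; the fingertips stand 17 mm ahead of it and the grasp point (between the pads) lies 2 mm behind it (env.tip_reach is the distance from the TCP to the fingertips, in m); z points along the fingers, y is the line along which they close (so a half turn about z gives the same grasp; the last joint's range is limited). The gripper opens to 85 mm and grips with 20 to 120 N. Pads are 22 mm wide; open, the fingers measure 114 mm over their backs; the gripper's body (76 mm by 85 mm) begins 54 mm behind the grasp point. The pads swing forward as they close: fully open they stand 13 mm farther back than shut.
Start: joints at [-75.418, 21.807, 74.336, -0, 83.858, -12.336], TCP at [0.249, -0.49, 0.248] pointing down, gripper open.
Joint ranges: [-178.18, 178.18], [-50.72, 133.34], [12.68, 142.11], [-81.47, 261.47], [9.98, 163.14], [-165.26, 165.26]. Speed limits (degrees/s): [136.94, 136.94, 180, 180, 180, 180].

INTERFACE

Orientations are given as a 3x3 rotation matrix whose columns are the frame's x, y, z axes.
In Python, from rig import env, viewer gives the robot as it stands.
- The arm moves only by the tool move_arm, never from a script. Its argument "motion" is a list of rows, each a list of 2 entries, a list of its own where there are three numbers: the shift along the tool's x, y, z normalised to -1 to 1, where 1 is 50 mm, then the turn, a rotation vector about the tool's x, y, z normalised to -1 to 1, where 1 is 8 degrees. A call has 1 to 20 rows; each row shifts and turns the commanded pose from where the row before left it, along the tool's axes as they then stand; what a row does not reach is not made up. A row lasts 1/10 s, in which the tool goes at most 50 mm and 8.59 degrees, less where a joint would pass 70% of its speed; a pose out of reach is approached as far as the arm can. A call with a number of a shift or a turn outside -1 to 1 is refused whole. A call with a gripper value outside its range is refused whole. "claw" is the closure, from 0 (fully open) to 1 (shut), set as the call begins (left out, the last holds). The fingers move at their own pace and stop on an object; "force" is the grip in N (left out, the last holds). Time passes only in rows, so rows that do not move let the fingers close. It gives the time, the measured TCP pose, the force, the opening and the grip force at its end, in the units of the state.
- env.observe(): the state, without advancing time (a new reading comes with each control period).
- viewer.get_image(name): name is "side" or "top" or "wrist"; returns a dict with "frame" (384x512x3 uint8, red, green, blue), "depth" (384x512 float32, m along the optical axis (not along the pixel's ray), 0 where there is no reading), "fx", "fy", "cx", "cy" (pixels), "k1" (the pictures are not rectified: a ray, as slopes to the right and down, at radius r is drawn at 1 + k1 r^2 times it, then the intrinsics apply), "eye" and "attitude" of the camera in the world; the wrist camera has in their place "T_tool_cam" (4x4, takes a point from camera to tool coordinates, whose origin is the TCP and whose axes are the flange's). Camera axes: x right, y up, looking along -z (the intrinsics and any distortion apply to the point x, -y, -z); pixel columns grow to the right and rows downward; lengths in m; the calibration is good to about 2 mm. A picture is of the moment at which its call begins: read the wrist's pose just before it.
- env.close_job(): hands the job in; it is judged then, once.
The state is a dict: "time_s": time; "q": joint angles; "qvel": joint speeds; "joint_efforts": joint torques, N m; "position": TCP position; "tool_rot": TCP orientation; "ft_force": force on the tool from outside, world axes, zero at the start; "wrist_torque": the same for the moment, N m; "grip_width": finger opening in m; "gripper_force": force on a finger pad.
Only numpy, scipy, OpenCV 4.12 (cv2) and the standard library are available. Lean on these libraries where they do the work, as an engineer would, in place of code of your own. Each camera call takes 0.05 s, during which the arm holds its last target. There are 200 camera calls.

TASK

One of the three vial clamps on the bench mat has a spring tongue that has gone tired: push down on the rivet head at mid-length of the tongues with the closed fingertips, a steady push of about 6 N held for half a second and never over 9 N, until you have felt the one that gives about twice as far as the others. Then take that clamp by its block and set it down gently, flat on its base, in the white repair tray, and let go. Leave the sound clamps and everything else on the bench where they are.

Things in the scene. Friction and masses are not known exactly. Their poses are not given: they have to be found in the camera images.
- clamp_1: one of three look-alike loose spring clamps for vials, 0.45 kg: base plate 130 x 40 x 8 mm; at its -x end a solid block 30 (x) x 36 (y) mm, centred at x = -50 mm, sides free to grip from 8 to 48 mm up, cap and screws up to 58 mm; from it a steel tongue reaches to +x above the plate. Origin: centre of the underside; z up. Mass centre about 20 mm from the block's centre towards the tongue's tip
- clamp_1_tongue: spring tongue of clamp_1, a leaf 20 mm wide, 2 thick, 95 long, fixed only at the block. Origin: its root, x = -35, z = 49 mm of the clamp. At rest it slopes down 0.1 rad to its free end, some 30 mm clear of the plate; it springs back when let go. Sound, it gives about 4 mm at mid-length under 6 N there; tired, about 9 mm; they look the same
- clamp_1_mid (a point): top of the domed steel rivet head, 15 mm across and 3.6 mm high, at mid-length of the tongue of clamp_1, 47.5 mm from its root; at rest at x = +12.5 mm, y = 0, z = 48 mm of the clamp; it moves down with the tongue. The place to push
- clamp_2: one of three look-alike loose spring clamps for vials, 0.45 kg: base plate 130 x 40 x 8 mm; at its -x end a solid block 30 (x) x 36 (y) mm, centred at x = -50 mm, sides free to grip from 8 to 48 mm up, cap and screws up to 58 mm; from it a steel tongue reaches to +x above the plate. Origin: centre of the underside; z up. Mass centre about 20 mm from the block's centre towards the tongue's tip
- clamp_2_tongue: spring tongue of clamp_2, a leaf 20 mm wide, 2 thick, 95 long, fixed only at the block. Origin: its root, x = -35, z = 49 mm of the clamp. At rest it slopes down 0.1 rad to its free end, some 30 mm clear of the plate; it springs back when let go. Sound, it gives about 4 mm at mid-length under 6 N there; tired, about 9 mm; they look the same
- clamp_2_mid (a point): top of the domed steel rivet head, 15 mm across and 3.6 mm high, at mid-length of the tongue of clamp_2, 47.5 mm from its root; at rest at x = +12.5 mm, y = 0, z = 48 mm of the clamp; it moves down with the tongue. The place to push
- clamp_3: one of three look-alike loose spring clamps for vials, 0.45 kg: base plate 130 x 40 x 8 mm; at its -x end a solid block 30 (x) x 36 (y) mm, centred at x = -50 mm, sides free to grip from 8 to 48 mm up, cap and screws up to 58 mm; from it a steel tongue reaches to +x above the plate. Origin: centre of the underside; z up. Mass centre about 20 mm from the block's centre towards the tongue's tip
- clamp_3_tongue: spring tongue of clamp_3, a leaf 20 mm wide, 2 thick, 95 long, fixed only at the block. Origin: its root, x = -35, z = 49 mm of the clamp. At rest it slopes down 0.1 rad to its free end, some 30 mm clear of the plate; it springs back when let go. Sound, it gives about 4 mm at mid-length under 6 N there; tired, about 9 mm; they look the same
- clamp_3_mid (a point): top of the domed steel rivet head, 15 mm across and 3.6 mm high, at mid-length of the tongue of clamp_3, 47.5 mm from its root; at rest at x = +12.5 mm, y = 0, z = 48 mm of the clamp; it moves down with the tongue. The place to push
- tray: the repair tray: shallow white open tray, fixed, outside 210 (x) x 160 (y) x 28 mm, walls and floor 4 to 5 mm thick, empty. Origin: centre of its underside, on the bench
- tube_rack: fixed white wire rack of test tubes, 194 (x) x 79 (y) mm, tubes up to 121 mm high. Origin: centre of its foot. Leave alone
- jar: loose amber jar with white lid, 48 mm across, 66 mm high. Origin: centre of its underside. Leave alone
- vial_a: loose small vial with white cap, 30 mm across, 56 mm high. Origin: centre of its underside. Leave alone
- vial_b: loose small vial with white cap, 30 mm across, 56 mm high. Origin: centre of its underside. Leave alone
- cassette_a: loose small white test cassette lying flat, 70 (x) x 20 x 5 mm. Origin: centre of its underside. Leave alone
- cassette_b: loose small white test cassette lying flat, 70 x 20 x 5 mm. Origin: centre of its underside. Leave alone
- spreader: loose clear plastic plate spreader: disc 60 mm across with a knob, 27 mm high. Origin: centre of its underside. Leave alone
- bottle: loose sample bottle with white cap, 50 mm across, 74 mm high. Origin: centre of its underside. Leave alone
Mind the look-alikes: they are no part of the job. What is shaped like the clamp_1 but red is not meant.

How it is judged:
By the outcome, as a careful person would: the job done as asked, in the order asked, and still so for the second after the job is handed in, with the robot touching nothing.
It also fails if it takes over 67 s, if anything falls off the work surface, if the arm or the gripper's body presses on something with over 40 N, if the wrist force passes 120 N, or if a joint passes its speed limit or range.

## Working session

There is one attempt and no reset: what is moved stays moved. The work goes in short steps, Python scripts to look and compute and a tool call to move; the robot and the scene stay as the last step left them, time stands still between calls to the robot, and variables do not carry over. Pictures are saved under pics/ and viewed, at most 10 in all, crops included, and the job is handed in when it is done.

Besides the shell and the picture viewer there is one more tool, called after "Request:" as name(argument=value, ...) on one line, values as JSON. move_arm: Moves the arm, as the interface text tells. Scaled input: -1 to 1 covers 50 mm each way for a shift and 8 degrees each way for a turn. Its arguments: {"type":"object","properties":{"motion":{"type":"array","items":{"type":"array"}},"claw":{"type":"number"},"force":{"type":"number"}},"required":["motion"]}

```bash
mkdir -p pics; cat > h.py <<'E'
import numpy as np, cv2, pickle
from rig import env, viewer
def grab(name):
    s=env.observe(); d=viewer.get_image(name)
    if 'T_tool_cam' in d:
        T=np.eye(4);T[:3,:3]=s['tool_rot'];T[:3,3]=s['position'];M=T@np.array(d['T_tool_cam'])
    else:
        M=np.eye(4);M[:3,3]=d['eye'];M[:3,:3]=d['attitude']
    d['M']=M; return d
def cloud(d):
    h,w=d['depth'].shape
    K=np.array([[d['fx'],0,d['cx']],[0,d['fy'],d['cy']],[0,0,1.]])
    v,u=np.mgrid[:h,:w].astype(float)
    p=cv2.undistortPoints(np.stack([u.ravel(),v.ravel()],1)[:,None],K,np.array([d['k1'],0,0,0.]))[:,0]
    z=d['depth'].ravel()
    c=np.stack([p[:,0]*z,-p[:,1]*z,-z],1)
    P=c@d['M'][:3,:3].T+d['M'][:3,3]
    P[z==0]=np.nan
    return P.reshape(h,w,3)
def save(d,n): cv2.imwrite('pics/'+n+'.png',d['frame'][:,:,::-1])
E
python3 - <<'E'
from h import *
t=grab('top');s=grab('side')
pickle.dump((t,s),open('ts.pkl','wb'))
cv2.imwrite('pics/a.png',cv2.resize(t['frame'][:,:,::-1],(800,600)))
save(s,'b')
o=env.observe();print(o['tool_rot'],o['time_s'],o['ft_force']);print(t['M'],t['fx'],t['k1'])
E
```

```text
[[ 8.91670065e-01  4.52685745e-01 -3.33415764e-04]
 [ 4.52685791e-01 -8.91669246e-01  1.23669258e-03]
 [ 2.62536518e-04 -1.25365433e-03 -9.99999180e-01]] 0.1 [-1.13920816  0.41769426 -0.82612748]
[[-0.01287538  0.9978451  -0.06433806  0.38260951]
 [-0.99990203 -0.01320186 -0.00465186 -0.01116662]
 [-0.00549122  0.06427186  0.99791732  1.20879804]
 [ 0.          0.          0.          1.        ]] 426.7585614366491 -0.07600492109017647
```

View pics/a.png

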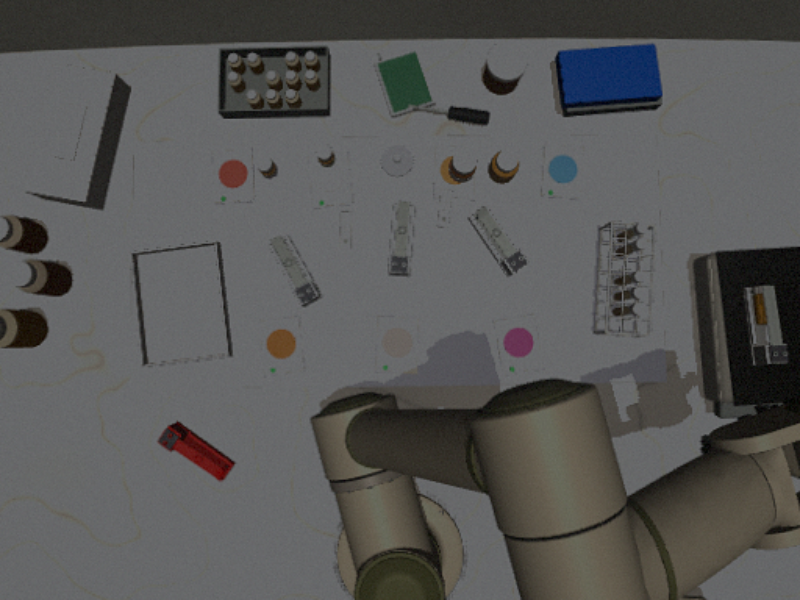

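View pics/b.png

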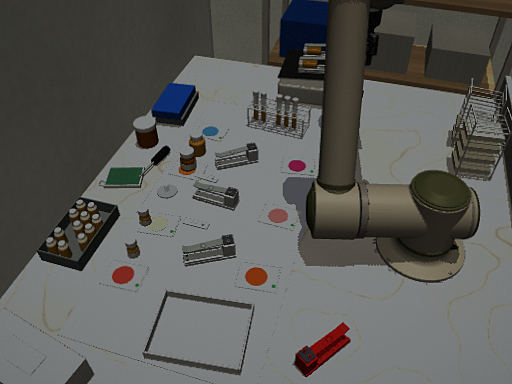

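Top view (800x600 px): the candidates are grey clamps at (295,270), (401,238) and (497,240) on the mat, the red one at (197,450) and one on the black case at (765,325). The three on the mat are the ones meant. The white tray is at (183,303). The side view agrees.

```bash
python3 - <<'E'
from h import *
t,s=pickle.load(open('ts.pkl','rb'))
P=cloud(t);Q=cloud(s)
k=512/800
def at(u,v): return P[int(v*k),int(u*k)]
for c in [(295,330),(400,310),(360,250),(183,303)]: print('mat',c,at(*c).round(4))
for n,(u,v) in {'A':(295,270),'B':(401,238),'C':(497,240)}.items():
    c=at(u,v)
    for nm,X in(('top',P),('side',Q)):
        X=X.reshape(-1,3)
        m=(np.hypot(*(X[:,:2]-c[:2]).T)<.09)&(X[:,2]>.004)&(X[:,2]<.07)
        Y=X[m]
        # cluster: long rect
        (cx,cy),(w,h),a=cv2.minAreaRect((Y[:,:2]*1000).astype(np.float32))
        H=Y[Y[:,2]>.052]
        (bx,by),bs,ba=cv2.minAreaRect((H[:,:2]*1000).astype(np.float32))
        print(n,nm,len(Y),'rect',np.round([cx,cy,w,h,a],1),'block',np.round([bx,by,*bs,ba],1),len(H),'medz',np.median(H[:,2]), 'yaw block->rect',np.degrees(np.arctan2(cy-by,cx-bx)))
X=P.reshape(-1,3);m=(X[:,2]>.018)&(X[:,2]<.04)&(abs(X[:,1]-at(183,303)[1])<.13)&(abs(X[:,0]-at(183,303)[0])<.14)
print('tray',cv2.minAreaRect((X[m][:,:2]*1000).astype(np.float32)),m.sum())
f=t['frame'][120:200,160:360,::-1]
cv2.imwrite('pics/c.png',np.clip(cv2.resize(f,(800,320),interpolation=2).astype(float)*2,0,255))
E
```

```text
mat (295, 330) [0.4041 0.1873 0.0018]
mat (400, 310) [ 0.4386 -0.0058 -0.0011]
mat (360, 250) [ 0.5482  0.067  -0.0012]
mat (183, 303) [0.4577 0.3908 0.0044]
A top 844 rect [508.  181.9 168.3 174.4  88.8] block [480.4 166.8  58.1  28.1  24.5] 87 medz 0.054585906763749525 yaw block->rect 28.670270223297283
A side 1166 rect [508.6 183.7 163.4 168.1  72.3] block [474.6 164.8  43.2  31.1  24.8] 91 medz 0.05433590615526129 yaw block->rect 29.08451496736287
B top 822 rect [561.   -9.4 173.5 171.5  72.9] block [523.8  -5.   27.9  42.4  83.5] 88 medz 0.054330170165507674 yaw block->rect -6.774924888225835
B side 919 rect [566.8  -2.1 163.2 165.4  78. ] block [516.3  -2.7  27.7  30.5  84.4] 72 medz 0.05430051537557651 yaw block->rect 0.6870661758462397
C top 843 rect [ 561.6 -172.4  159.1  174.    64.2] block [ 537.2 -196.3   70.9   27.8   36. ] 86 medz 0.05434023701765778 yaw block->rect 44.33534492716339
C side 755 rect [ 558.  -173.8  149.3  173.7   61.4] block [ 521.4 -202.8   37.4   25.9   41.2] 45 medz 0.05458770245764466 yaw block->rect 38.4191067387241
tray ((453.53790283203125, 391.78363037109375), (211.2104034423828, 163.18505859375), 6.308330535888672) 536[ WARN:0@0.603] global loadsave.cpp:1063 imwrite_ Unsupported depth image for selected encoder is fallbacked to CV_8U.
```

View pics/c.png

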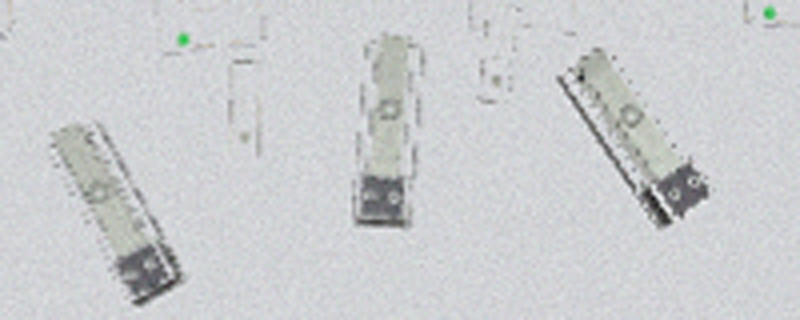

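The crop shows three identical grey clamps with dark blocks. The rivet heads are at crop pixels (98,190), (390,110) and (630,117). Next I'll refine the poses.

```bash
cat >> h.py <<'E'
def clamps(d,guess):
    P=cloud(d);z=P[:,:,2]
    m=(np.nan_to_num(z)>.032)&(np.nan_to_num(z)<.065)
    n,l,st,c=cv2.connectedComponentsWithStats(m.astype(np.uint8),connectivity=4)
    out=[]
    for i in range(1,n):
        if st[i,4]<40: continue
        Y=P[l==i]; ce=np.median(Y,0)
        for g in guess:
            if np.hypot(*(ce[:2]-g))<.06:
                (cx,cy),(w,h),a=cv2.minAreaRect((Y[:,:2]*1000).astype(np.float32))
                u=np.linalg.svd(Y[:,:2]-Y[:,:2].mean(0),full_matrices=0)[2][0]
                H=Y[Y[:,2]>.0525]; b=H[:,:2].mean(0) if len(H) else ce[:2]
                if u@(ce[:2]-b)<0:u=-u
                p=(Y[:,:2]-b)@u; nn=np.array([-u[1],u[0]]); q=(Y[:,:2]-b)@nn
                e=np.percentile(p,[.5,99.5]); qm=np.median(q)
                # block from -65 .. tongue tip +59.5 => length 125
                org=b+nn*qm+u*((e[0]+.065+e[1]-.0595)/2)
                print('n',len(Y),'org',(org*1000).round(1),'rivet',((org+u*.0125)*1000).round(1),'block',((org-u*.05)*1000).round(1),'yaw',np.degrees(np.arctan2(u[1],u[0])).round(2),'len',((e[1]-e[0])*1000).round(1),'wid',(np.ptp(np.percentile(q,[2,98]))*1000).round(1))
                out.append((org,u))
    return out
E
python3 - <<'E'
from h import *
t,s=pickle.load(open('ts.pkl','rb'))
g=np.array([[.51,.18],[.56,-.003],[.558,-.173]])
for d in(t,s): print();clamps(d,g)
# rivet pixels
P=cloud(t)
for c in [(98,190),(390,110),(630,117)]: print(P[120+int(c[1]/4),160+int(c[0]/4)].round(4))
s=env.observe()
print(np.array(grab('wrist')['T_tool_cam']).round(3))
E
```

```text
n 404 org [566.5  -9. ] rivet [578.9 -10.1] block [516.7  -4.6] yaw -4.99 len 127.6 wid 31.8
n 417 org [ 561.5 -181.1] rivet [ 572.1 -174.6] block [ 518.9 -207.4] yaw 31.68 len 127.8 wid 33.0
n 403 org [512.7 184.9] rivet [523.6 191. ] block [468.9 160.7] yaw 28.95 len 127.2 wid 32.8

n 274 org [ 559.  -177.9] rivet [ 570.1 -172. ] block [ 514.8 -201.2] yaw 27.85 len 126.7 wid 30.0
n 350 org [565.5  -5.9] rivet [577.8  -7.7] block [516.    1.4] yaw -8.45 len 128.6 wid 31.3
n 468 org [510.4 187.9] rivet [521.7 193.2] block [465.1 166.6] yaw 25.15 len 127.8 wid 29.9
[0.5239 0.1903 0.0487]
[ 0.577  -0.0106  0.0449]
[ 0.5686 -0.1752  0.0494]
[[-0.001  0.945  0.326  0.084]
 [ 1.     0.001  0.     0.   ]
 [ 0.     0.326 -0.945 -0.125]
 [ 0.     0.     0.     1.   ]]
```

Request:
move_arm(motion=[[[0.5, -0.16, 0], [0, 0, 0]], [[0.5, -0.16, 0], [0, 0, 0]], [[0.6, -0.2, 0], [0, 0, 0]], [[0.6, -0.2, 0], [0, 0, 0]], [[0.6, -0.2, 0], [0, 0, 0]], [[0.6, -0.2, 0], [0, 0, 0]], [[0.6, -0.2, 0], [0, 0, 0]], [[0.6, -0.2, 0], [0, 0, 0]], [[0.6, -0.2, 0], [0, 0, 0]], [[0.6, -0.2, 0], [0, 0, 0]], [[0.6, -0.2, 0], [0, 0, 0]], [[0.6, -0.2, 0], [0, 0, 0]], [[0.6, -0.2, 0.2], [0, 0, 0]], [[0.6, -0.2, 0.4], [0, 0, 0]], [[0.3, -0.1, 0.4], [0, 0, -0.4]], [[0, 0, 0], [0, 0, 0]], [[0, 0, 0], [0, 0, 0]]], claw=1)

```text
time_s: 1.85
position: [0.564, -0.1724, 0.1983]
tool_rot: [[0.865, 0.501, -0.001], [0.501, -0.865, 0.0], [-0.001, -0.0, -1.0]]
ft_force: [-0.5, 0.3, 0.5]
grip_width: 0.0001
gripper_force: 0.0
```

```bash
cat >> h.py <<'E'
def info(tgt=None,z=None):
    o=env.observe();R=np.array(o['tool_rot']);p=np.array(o['position'])
    print('t',o['time_s'],'p',p.round(4),'xyaw',np.degrees(np.arctan2(R[1,0],R[0,0])).round(2),'zax',R[:,2].round(4),'F',np.round(o['ft_force'],2),'grip',o['grip_width'],o['gripper_force'])
    if tgt is not None:
        g=np.array([*tgt,p[2] if z is None else z]); print('shift units',(R.T@(g-p)/.05).round(3))
E
python3 - <<'E'
from h import *
info((.571,-.174)); print(env.tip_reach)
d=grab('wrist'); pickle.dump(d,open('wC.pkl','wb'))
g=np.array([[.51,.18],[.56,-.003],[.558,-.173]])
clamps(d,g); save(d,'wC')
E
```

```text
t 1.85 p [ 0.564  -0.1724  0.1983] xyaw 30.08 zax [-7.e-04  1.e-04 -1.e+00] F [-0.49  0.31  0.51] grip 9.280803402328077e-05 0.0
shift units [ 0.106  0.098 -0.   ]
0.017
n 3886 org [567.4 -12.6] rivet [579.8 -13.3] block [517.4  -9.9] yaw -3.12 len 126.4 wid 31.0
n 2774 org [ 563.1 -183. ] rivet [ 573.5 -176. ] block [ 521.7 -211.1] yaw 34.16 len 124.2 wid 31.1
```

View pics/wC.png

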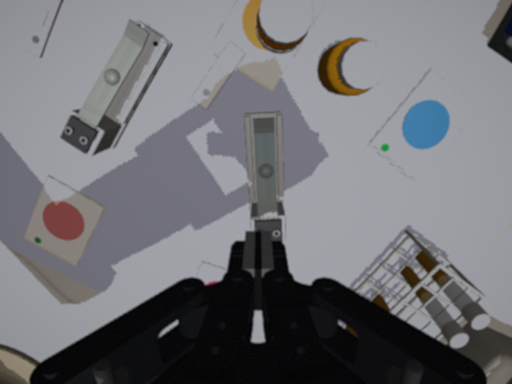

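The wrist view shows clamp C's rivet at (266,171) with the fingertips hiding part of its block, and clamp B's rivet at (111,76). I'll measure the rivets and the tongue axis.

```bash
cat >> h.py <<'E'
def axis(d,r,lo=.036,hi=.0505):
    """rivet pos r (px) -> world; tongue axis from tongue points"""
    P=cloud(d); u,v=r; c=np.nanmedian(P[v-2:v+3,u-2:u+3].reshape(-1,3),0)
    X=P.reshape(-1,3);m=(np.hypot(*(X[:,:2]-c[:2]).T)<.043)&(X[:,2]>lo)&(X[:,2]<hi);Y=X[m][:,:2]
    for k in range(4):
        mu=Y.mean(0);w=np.linalg.svd(Y-mu,full_matrices=0)[2][0];w=w*np.sign(w[0]);n=np.array([-w[1],w[0]])
        q=(Y-mu)@n;Y=Y[abs(q-np.median(q))<.0105]
    off=((c[:2]-mu)@n)
    print('rivet',c.round(4),'yaw',np.degrees(np.arctan2(w[1],w[0])).round(2),'off from tongue centreline mm',(off*1000).round(1),len(Y))
E
python3 - <<'E'
from h import *
d=pickle.load(open('wC.pkl','rb'))
axis(d,(266,171));axis(d,(111,76))
E
```

```text
rivet [ 0.5709 -0.1779  0.0473] yaw 32.7 off from tongue centreline mm -0.6 1752
rivet [ 0.5779 -0.0127  0.047 ] yaw -5.32 off from tongue centreline mm -0.1 2178
```

Request:
move_arm(motion=[[[0.08, 0.15, 0.3], [0, 0, -0.3]], [[0, 0, 0.4], [0, 0, 0]], [[0, 0, 0.4], [0, 0, 0]], [[0, 0, 0.4], [0, 0, 0]], [[0, 0, 0.4], [0, 0, 0]], [[0, 0, 0.3], [0, 0, 0]], [[0, 0, 0.2], [0, 0, 0]], [[0, 0, 0.06], [0, 0, 0]], [[0, 0, 0], [0, 0, 0]], [[0, 0, 0], [0, 0, 0]], [[0, 0, 0], [0, 0, 0]]])

```text
time_s: 3.0
position: [0.5716, -0.1769, 0.0761]
tool_rot: [[0.843, 0.538, 0.001], [0.538, -0.843, -0.001], [0.001, 0.001, -1.0]]
ft_force: [0.4, -0.1, -0.6]
grip_width: -0.0002
gripper_force: 0.0
```

```bash
python3 - <<'E'
from h import *
info((.571,-.177))
d=grab('wrist'); save(d,'wC2')
for i in range(3): info()
E
```

```text
t 3.0 p [ 0.5716 -0.1769  0.0761] xyaw 32.52 zax [ 1.2e-03 -7.0e-04 -1.0e+00] F [ 0.42 -0.05 -0.57] grip -0.00024609110628455563 0.0
shift units [-0.011 -0.006 -0.   ]
t 3.05 p [ 0.5716 -0.1769  0.076 ] xyaw 32.51 zax [ 1.e-03 -6.e-04 -1.e+00] F [ 0.16 -0.71  0.38] grip 2.518291218320983e-05 0.0
t 3.05 p [ 0.5716 -0.1769  0.076 ] xyaw 32.51 zax [ 1.e-03 -6.e-04 -1.e+00] F [ 0.16 -0.71  0.38] grip 2.518291218320983e-05 0.0
t 3.05 p [ 0.5716 -0.1769  0.076 ] xyaw 32.51 zax [ 1.e-03 -6.e-04 -1.e+00] F [ 0.16 -0.71  0.38] grip 2.518291218320983e-05 0.0
```

View pics/wC2.png

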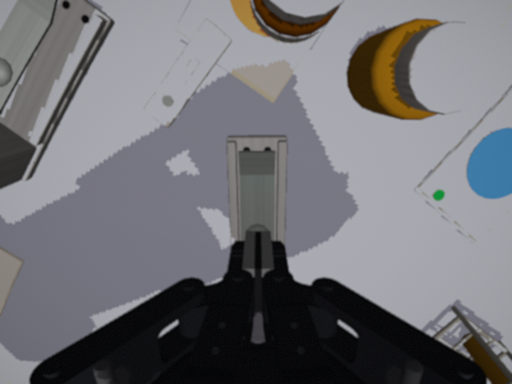

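Centred: the fingertips are at (257,235), right at the rivet (258,232). Pressing in small steps.

Request:
move_arm(motion=[[[0, 0, 0.1], [0, 0, 0]], [[0, 0, 0.08], [0, 0, 0]], [[0, 0, 0.02], [0, 0, 0]], [[0, 0, 0.02], [0, 0, 0]], [[0, 0, 0.02], [0, 0, 0]], [[0, 0, 0.02], [0, 0, 0]], [[0, 0, 0], [0, 0, 0]], [[0, 0, 0], [0, 0, 0]]])

```text
time_s: 3.85
position: [0.5713, -0.1768, 0.0626]
tool_rot: [[0.843, 0.538, 0.0], [0.538, -0.843, -0.0], [0.0, 0.0, -1.0]]
ft_force: [-2.0, -0.2, 4.5]
grip_width: 0.0003
gripper_force: 2.3
```

Request:
move_arm(motion=[[[0, 0, 0.02], [0, 0, 0]], [[0, 0, 0], [0, 0, 0]]])

```text
time_s: 4.05
position: [0.5713, -0.1768, 0.0615]
tool_rot: [[0.843, 0.538, -0.0], [0.538, -0.843, -0.0], [-0.0, 0.0, -1.0]]
ft_force: [-1.9, 0.2, 6.0]
grip_width: -0.0002
gripper_force: 3.0
```

Request:
move_arm(motion=[[[0, 0, 0], [0, 0, 0]], [[0, 0, 0], [0, 0, 0]], [[0, 0, 0], [0, 0, 0]], [[0, 0, 0], [0, 0, 0]], [[0, 0, 0], [0, 0, 0]], [[0, 0, 0], [0, 0, 0]]])

```text
time_s: 4.65
position: [0.5713, -0.1768, 0.0616]
tool_rot: [[0.843, 0.538, 0.0], [0.538, -0.843, -0.0], [-0.0, 0.0, -1.0]]
ft_force: [-2.2, -0.2, 6.1]
grip_width: -0.0002
gripper_force: 3.0
```

Request:
move_arm(motion=[[[0, 0, -0.1], [0, 0, 0]], [[0, 0, -0.5], [0, 0, 0]], [[0, 0, -0.9], [0, 0, 0]], [[0.3, -0.4, -0.3], [0, 0, 0]], [[0.4, -0.6, 0], [0, 0, 0]], [[0.4, -0.6, 0], [0, 0, 0]], [[0.4, -0.6, 0], [0, 0, 0]], [[0.38, -0.5, 0], [0, 0, 0.5]], [[0, 0, 0], [0, 0, 0.9]], [[0, 0, 0], [0, 0, 0.9]], [[0, 0, 0], [0, 0, 0.9]], [[0, 0, 0], [0, 0, 0.9]], [[0, 0, 0], [0, 0, 0.6]], [[0, 0, 0], [0, 0, 0]], [[0, 0, 0], [0, 0, 0]], [[0, 0, 0], [0, 0, 0]]])

```text
time_s: 6.25
position: [0.578, -0.0124, 0.1513]
tool_rot: [[0.996, -0.087, -0.0], [-0.087, -0.996, 0.0], [-0.0, -0.0, -1.0]]
ft_force: [0.0, 0.3, -0.2]
grip_width: -0.0
gripper_force: 0.0
```

```bash
python3 - <<'E'
from h import *
info((.578,-.0125))
d=grab('wrist'); save(d,'wB');pickle.dump(d,open('wB.pkl','wb'))
E
```

```text
t 6.25 p [ 0.578  -0.0124  0.1513] xyaw -4.99 zax [-0.  0. -1.] F [ 0.05  0.32 -0.21] grip -3.6409429900504596e-05 0.0
shift units [-0.001  0.002 -0.   ]
```

View pics/wB.png

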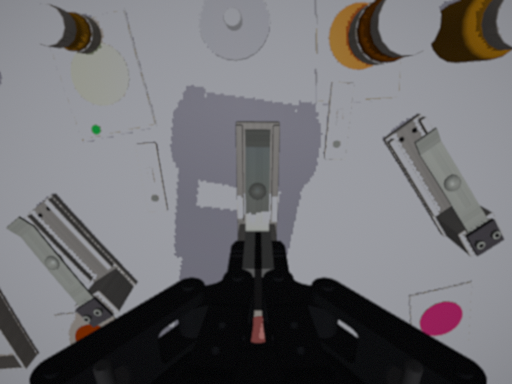

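The wrist view shows clamp B's rivet at (257,190), A's at (52,262) and C's at (452,183).

```bash
python3 - <<'E'
from h import *
d=pickle.load(open('wB.pkl','rb'))
axis(d,(257,190));axis(d,(52,262));axis(d,(452,183))
E
```

```text
rivet [ 0.5791 -0.0123  0.0471] yaw -5.52 off from tongue centreline mm -0.2 2295
rivet [0.5244 0.1857 0.0472] yaw 29.0 off from tongue centreline mm -1.2 1499
rivet [ 0.571  -0.1759  0.0471] yaw 32.79 off from tongue centreline mm 0.7 2244
```

Request:
move_arm(motion=[[[0.01, 0, 0.3], [0, 0, 0.06]], [[0, 0, 0.5], [0, 0, 0]], [[0, 0, 0.4], [0, 0, 0]], [[0, 0, 0.25], [0, 0, 0]], [[0, 0, 0.15], [0, 0, 0]], [[0, 0, 0.08], [0, 0, 0]], [[0, 0, 0.02], [0, 0, 0]], [[0, 0, 0.02], [0, 0, 0]], [[0, 0, 0.02], [0, 0, 0]], [[0, 0, 0.02], [0, 0, 0]], [[0, 0, 0.02], [0, 0, 0]], [[0, 0, 0], [0, 0, 0]], [[0, 0, 0], [0, 0, 0]]])

```text
time_s: 7.6
position: [0.5788, -0.0125, 0.0626]
tool_rot: [[0.995, -0.097, 0.001], [-0.097, -0.995, -0.0], [0.001, 0.0, -1.0]]
ft_force: [0.5, -0.1, 2.2]
grip_width: -0.0002
gripper_force: 1.0
```

Request:
move_arm(motion=[[[0, 0, 0.02], [0, 0, 0]], [[0, 0, 0.02], [0, 0, 0]], [[0, 0, 0.02], [0, 0, 0]], [[0, 0, 0.02], [0, 0, 0]], [[0, 0, 0], [0, 0, 0]]])

```text
time_s: 8.1
position: [0.5784, -0.0124, 0.0583]
tool_rot: [[0.995, -0.097, -0.0], [-0.097, -0.995, 0.0], [-0.0, 0.0, -1.0]]
ft_force: [-1.9, -1.0, 5.4]
grip_width: 0.0001
gripper_force: 2.6
```

Request:
move_arm(motion=[[[0, 0, 0.02], [0, 0, 0]], [[0, 0, 0.01], [0, 0, 0]], [[0, 0, 0], [0, 0, 0]]])

```text
time_s: 8.4
position: [0.5783, -0.0124, 0.057]
tool_rot: [[0.995, -0.097, -0.001], [-0.097, -0.995, 0.0], [-0.001, 0.0, -1.0]]
ft_force: [-1.8, 0.4, 6.3]
grip_width: 0.0001
gripper_force: 3.4
```

Request:
move_arm(motion=[[[0, 0, 0], [0, 0, 0]], [[0, 0, 0], [0, 0, 0]], [[0, 0, 0], [0, 0, 0]], [[0, 0, 0], [0, 0, 0]], [[0, 0, 0], [0, 0, 0]], [[0, 0, 0], [0, 0, 0]], [[0, 0, 0], [0, 0, 0]]])

```text
time_s: 9.1
position: [0.5783, -0.0124, 0.057]
tool_rot: [[0.995, -0.097, -0.001], [-0.097, -0.995, 0.0], [-0.001, 0.0, -1.0]]
ft_force: [-2.1, 0.4, 7.0]
grip_width: 0.0002
gripper_force: 3.3
```

Clamp B gives about 8.7 mm at 6–7 N, while C gave about 4 mm at 6 N, so B is the tired one. Taking B by its block.

Request:
move_arm(motion=[[[0, 0, -0.1], [0, 0, 0]], [[0, 0, -0.3], [0, 0, 0]], [[0, 0, -0.6], [0, 0, 0]], [[0, 0, -0.5], [0, 0, 0]], [[-0.3, 0, 0], [0, 0, 0]], [[-0.5, 0, 0], [0, 0, 0]], [[-0.38, 0, 0], [0, 0, 0]], [[0, 0, 0], [0, 0, 0]], [[0, 0, 0], [0, 0, 0]], [[0, 0, 0], [0, 0, 0]], [[0, 0, 0], [0, 0, 0]]], claw=0.25, force=60)

```text
time_s: 10.2
position: [0.5205, -0.0068, 0.1316]
tool_rot: [[0.995, -0.097, 0.0], [-0.097, -0.995, -0.0], [0.0, -0.0, -1.0]]
ft_force: [-0.1, 0.6, -0.0]
grip_width: 0.0641
gripper_force: 0.0
```

```bash
python3 - <<'E'
from h import *
info((.5195,-.0066),.032)
d=grab('wrist'); save(d,'wB2')
P=cloud(d);c=P.reshape(-1,3);c=c[~np.isnan(c[:,0])]
H=c[(c[:,2]>.052)&(c[:,2]<.062)&(np.hypot(c[:,0]-.517,c[:,1]+.007)<.05)]
print(len(H),H.mean(0) if len(H) else 0, H.min(0) if len(H) else 0,H.max(0) if len(H) else 0)
E
```

```text
t 10.2 p [ 0.5205 -0.0068  0.1316] xyaw -5.56 zax [ 1.e-04 -0.e+00 -1.e+00] F [-0.07  0.58 -0.04] grip 0.06412752576821387 0.0
shift units [-0.02  -0.003  1.993]
1122 [ 0.51546635 -0.00608003  0.05364517] [ 0.50100821 -0.02050697  0.05201199] [0.52887386 0.00870264 0.0578882 ]
```

View pics/wB2.png

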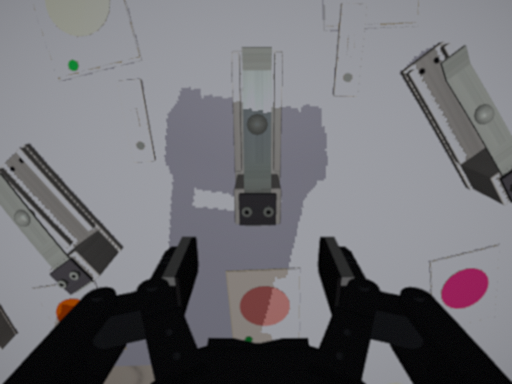

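Clamp B's block is centred between the open fingers, with its cap at (258,210). Its measured centre (0.5155,-0.006) matches. Descending.

Request:
move_arm(motion=[[[-0.03, 0, 0.3], [0, 0, 0]], [[0, 0, 0.4], [0, 0, 0]], [[0, 0, 0.4], [0, 0, 0]], [[0, 0, 0.4], [0, 0, 0]], [[0, 0, 0.3], [0, 0, 0]], [[0, 0, 0.15], [0, 0, 0]], [[0, 0, 0.02], [0, 0, 0]], [[0, 0, 0], [0, 0, 0]], [[0, 0, 0], [0, 0, 0]]])

```text
time_s: 11.15
position: [0.5187, -0.0066, 0.034]
tool_rot: [[0.995, -0.097, 0.001], [-0.097, -0.995, -0.0], [0.001, 0.0, -1.0]]
ft_force: [1.1, -0.3, -0.3]
grip_width: 0.064
gripper_force: 0.0
```

Request:
move_arm(motion=[[[0, 0, 0], [0, 0, 0]], [[0, 0, 0], [0, 0, 0]], [[0, 0, 0], [0, 0, 0]], [[0, 0, 0], [0, 0, 0]], [[0, 0, 0], [0, 0, 0]], [[0, 0, 0], [0, 0, 0]], [[0, 0, 0], [0, 0, 0]]], claw=1, force=70)

```text
time_s: 11.85
position: [0.5186, -0.0066, 0.034]
tool_rot: [[0.995, -0.097, 0.001], [-0.097, -0.995, -0.0], [0.001, 0.0, -1.0]]
ft_force: [-0.0, 0.1, 5.2]
grip_width: 0.0347
gripper_force: 71.3
```

Request:
move_arm(motion=[[[0, 0, -0.02], [0, 0, 0]], [[0, 0, -0.05], [0, 0, 0]], [[0, 0, -0.1], [0, 0, 0]], [[0, 0, -0.2], [0, 0, 0]], [[0, 0, -0.3], [0, 0, 0]], [[0, 0, -0.4], [0, 0, 0]], [[0, 0, -0.4], [0, 0, 0]], [[0, 0, -0.3], [0, 0, 0]], [[0, 0, -0.2], [0, 0, 0]], [[0, 0, -0.03], [0, 0, 0]], [[0, 0, 0], [0, 0, 0]], [[0, 0, 0], [0, 0, 0]]])

```text
time_s: 13.05
position: [0.5179, -0.0065, 0.1326]
tool_rot: [[0.995, -0.097, -0.002], [-0.097, -0.995, 0.0], [-0.002, -0.0, -1.0]]
ft_force: [0.5, -1.3, -4.7]
grip_width: 0.0351
gripper_force: 70.1
```

```bash
python3 - <<'E'
from h import *
info((.407,.3866))
d=grab('wrist'); P=cloud(d)
s=env.observe();R=np.array(s['tool_rot'])
X=(P.reshape(-1,3)-s['position'])@R
m=(abs(X[:,1])<.009)&(X[:,0]>.02)&(X[:,0]<.11)&(X[:,2]<.05)&(X[:,2]>-.06);Y=X[m]
print(m.sum(),[(round(a,3),np.median(Y[(Y[:,0]>a)&(Y[:,0]<a+.01),2]).round(4) if ((Y[:,0]>a)&(Y[:,0]<a+.01)).any() else None) for a in np.arange(.02,.11,.01)])
E
```

```text
t 13.05 p [ 0.5179 -0.0065  0.1326] xyaw -5.56 zax [-1.5e-03  4.0e-04 -1.0e+00] F [ 0.47 -1.3  -4.74] grip 0.03508219936027779 70.11563658714294
shift units [-2.97e+00 -7.61e+00  6.00e-03]
10886 [(np.float64(0.02), np.float64(-0.0135)), (np.float64(0.03), np.float64(-0.0124)), (np.float64(0.04), np.float64(-0.0112)), (np.float64(0.05), np.float64(-0.0114)), (np.float64(0.06), np.float64(-0.0093)), (np.float64(0.07), np.float64(-0.0077)), (np.float64(0.08), np.float64(-0.0065)), (np.float64(0.09), np.float64(-0.0059)), (np.float64(0.1), np.float64(-0.0086))]
```

The clamp is held with no sag: the tongue slope reads 0.11 rad against 0.1 nominal. Carrying it to the tray.

Request:
move_arm(motion=[[[-0.06, -0.16, 0], [0, 0, 0]], [[-0.12, -0.32, 0], [0, 0, 0]], [[-0.2, -0.5, 0], [0, 0, 0]], [[-0.2, -0.5, 0], [0, 0, 0]], [[-0.2, -0.5, 0], [0, 0, 0]], [[-0.2, -0.5, 0], [0, 0, 0]], [[-0.2, -0.5, 0], [0, 0, 0]], [[-0.2, -0.5, 0], [0, 0, 0]], [[-0.2, -0.5, 0], [0, 0, 0]], [[-0.2, -0.5, 0], [0, 0, 0]], [[-0.2, -0.5, 0], [0, 0, 0]], [[-0.2, -0.5, 0], [0, 0, 0]], [[-0.2, -0.5, 0], [0, 0, 0]], [[-0.2, -0.5, 0], [0, 0, 0]], [[-0.2, -0.5, 0], [0, 0, 0]], [[-0.12, -0.4, 0], [0, 0, -0.2]], [[-0.07, -0.23, 0], [0, 0, -0.4]], [[0, 0, 0], [0, 0, -0.5]], [[0, 0, 0], [0, 0, -0.4]], [[0, 0, 0], [0, 0, 0]]])

```text
time_s: 15.1
position: [0.4064, 0.3868, 0.1328]
tool_rot: [[0.994, 0.113, -0.001], [0.113, -0.994, -0.0], [-0.001, 0.0, -1.0]]
ft_force: [-0.4, -0.6, -4.8]
grip_width: 0.0352
gripper_force: 70.4
```

```bash
python3 - <<'E'
from h import *
info((.407,.3866))
d=grab('wrist'); save(d,'wT')
E
```

```text
t 15.1 p [0.4064 0.3868 0.1328] xyaw 6.49 zax [-1.e-03 -4.e-04 -1.e+00] F [-0.41 -0.61 -4.79] grip 0.03515510587411513 70.41575789451599
shift units [ 0.012  0.005 -0.   ]
```

View pics/wT.png

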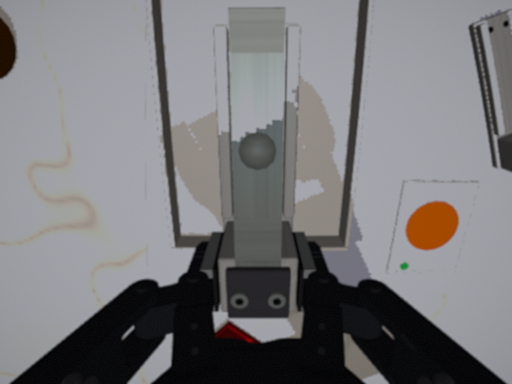

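The tray walls sit evenly on both sides of the held clamp (columns 165 and 358, clamp at 258). Lowering.

Request:
move_arm(motion=[[[0, 0, 0.2], [0, 0, 0]], [[0, 0, 0.35], [0, 0, 0]], [[0, 0, 0.4], [0, 0, 0]], [[0, 0, 0.35], [0, 0, 0]], [[0, 0, 0.25], [0, 0, 0]], [[0, 0, 0.15], [0, 0, 0]], [[0, 0, 0.08], [0, 0, 0]], [[0, 0, 0.02], [0, 0, 0]], [[0, 0, 0], [0, 0, 0]], [[0, 0, 0], [0, 0, 0]]])

```text
time_s: 16.15
position: [0.4073, 0.3866, 0.0439]
tool_rot: [[0.994, 0.112, 0.001], [0.112, -0.994, 0.001], [0.001, -0.0, -1.0]]
ft_force: [-0.1, 0.4, -4.6]
grip_width: 0.0352
gripper_force: 70.5
```

Request:
move_arm(motion=[[[0, 0, 0.02], [0, 0, 0]], [[0, 0, 0.02], [0, 0, 0]], [[0, 0, 0.01], [0, 0, 0]], [[0, 0, 0], [0, 0, 0]], [[0, 0, 0], [0, 0, 0]]])

```text
time_s: 16.65
position: [0.407, 0.3865, 0.0408]
tool_rot: [[0.994, 0.112, -0.0], [0.112, -0.994, 0.0], [-0.0, -0.0, -1.0]]
ft_force: [-1.0, 0.3, -4.0]
grip_width: 0.0348
gripper_force: 70.5
```

Request:
move_arm(motion=[[[0, 0, 0.01], [0, 0, 0]], [[0, 0, 0.01], [0, 0, 0]], [[0, 0, 0.01], [0, 0, 0]], [[0, 0, 0], [0, 0, 0]]])

```text
time_s: 17.05
position: [0.407, 0.3864, 0.0392]
tool_rot: [[0.994, 0.112, -0.0], [0.112, -0.994, -0.0], [-0.0, 0.0, -1.0]]
ft_force: [0.2, -0.8, -4.1]
grip_width: 0.0349
gripper_force: 70.5
```

Request:
move_arm(motion=[[[0, 0, 0.01], [0, 0, 0]], [[0, 0, 0.01], [0, 0, 0]], [[0, 0, 0], [0, 0, 0]]])

```text
time_s: 17.35
position: [0.407, 0.3865, 0.0383]
tool_rot: [[0.994, 0.112, -0.0], [0.112, -0.994, -0.0], [-0.0, 0.0, -1.0]]
ft_force: [1.0, -0.6, -4.3]
grip_width: 0.0351
gripper_force: 70.5
```

Request:
move_arm(motion=[[[0, 0, 0.01], [0, 0, 0]], [[0, 0, 0.01], [0, 0, 0]], [[0, 0, 0], [0, 0, 0]]])

```text
time_s: 17.65
position: [0.4071, 0.3865, 0.038]
tool_rot: [[0.994, 0.112, 0.001], [0.112, -0.994, 0.0], [0.001, -0.0, -1.0]]
ft_force: [-2.5, -1.7, 5.5]
grip_width: 0.035
gripper_force: 71.7
```

The force has reversed to +5.5 N, so the clamp is on the tray floor. Releasing and retreating.

Request:
move_arm(motion=[[[0, 0, 0], [0, 0, 0]], [[0, 0, 0], [0, 0, 0]], [[0, 0, 0], [0, 0, 0]], [[0, 0, 0], [0, 0, 0]], [[0, 0, 0], [0, 0, 0]], [[0, 0, 0], [0, 0, 0]]], claw=0.25)

```text
time_s: 18.25
position: [0.4071, 0.3865, 0.0373]
tool_rot: [[0.994, 0.112, 0.0], [0.112, -0.994, 0.0], [0.0, -0.0, -1.0]]
ft_force: [0.2, 0.5, 0.2]
grip_width: 0.0643
gripper_force: 0.0
```

Request:
move_arm(motion=[[[0, 0, -0.1], [0, 0, 0]], [[0, 0, -0.3], [0, 0, 0]], [[0, 0, -0.5], [0, 0, 0]], [[0, 0, -0.6], [0, 0, 0]], [[0, 0, -0.6], [0, 0, 0]], [[0, 0, -0.5], [0, 0, 0]], [[0, 0, -0.3], [0, 0, 0]], [[0, 0, 0], [0, 0, 0]], [[0, 0, 0], [0, 0, 0]]])

```text
time_s: 19.15
position: [0.4068, 0.3863, 0.182]
tool_rot: [[0.994, 0.112, -0.0], [0.112, -0.994, -0.0], [-0.0, 0.0, -1.0]]
ft_force: [-0.1, 0.7, -0.6]
grip_width: 0.0641
gripper_force: 0.0
```

```bash
python3 - <<'E'
from h import *
info()
d=grab('wrist'); save(d,'wE');pickle.dump(d,open('wE.pkl','wb'))
t=grab('side')
cv2.imwrite('pics/fin.png',np.hstack([d['frame'],t['frame']])[:,:,::-1][:, :1024] if 0 else cv2.resize(np.hstack([d['frame'],t['frame']])[:,:,::-1],(800,300)))
clamps(d,np.array([[.4535,.392],[.51,.18]]))
E
```

```text
t 19.15 p [0.4068 0.3863 0.182 ] xyaw 6.44 zax [-3.e-04 -2.e-04 -1.e+00] F [-0.08  0.68 -0.62] grip 0.06412905443340043 0.0
n 3582 org [510.6 187.5] rivet [522.2 192.3] block [464.4 168.4] yaw 22.47 len 127.8 wid 23.5
n 4062 org [455.1 392. ] rivet [467.5 393.5] block [405.4 386.2] yaw 6.69 len 127.3 wid 31.7
```

View pics/fin.png

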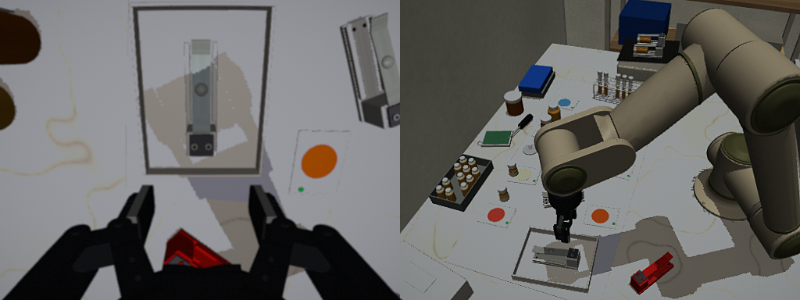

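The clamp lies flat and central in the tray (clamp at (201,100), tray walls at 140–268), and the gripper is clear of it. Handing in.

```bash
python3 -c "
from rig import env
print(env.close_job())"
```

```text
the job is handed in; nothing more can be done
None
```

The tired clamp, the middle of the three, gave about 8.7 mm at 6–7 N and now lies flat and released in the white repair tray; the right-hand one gave about 4 mm, the left-hand one I did not press once the tired one was found, and the job is handed in.

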